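Find the plate carrier with slick feet and stack it

ROBOT

A 6-joint arm with a two-finger parallel gripper is mounted at the origin on the work surface. World frame = base frame: x ahead of the robot, y to its left, z up, the work surface at z = 0. Lengths are in m, angles in rad, forces in N, time in s.
With the tool pointing down it reaches from about 0.325 to 0.775 m from the base axis. Payload 9.3 kg.
Tool frame: the origin (TCP) lies at the very end of the fingers, on their centre line; the grasp point (between the pads) lies 19 mm behind it; y points along the fingers, z is the direction in which the jaws open and shut, and the axes are right-handed (so a half turn about y gives the same grasp; the last joint's range is limited). The gripper opens to 85 mm and grips with 20 to 120 N. Pads are 22 mm wide; open, the fingers measure 114 mm over their backs; the gripper's body (76 mm by 85 mm) begins 54 mm behind the grasp point. The pads swing forward as they close: fully open they stand 13 mm farther back than shut.
Start: joints at [-1.376, 0.259, 0.021, 1.334, 0, 1.418], TCP at [0.187, -0.517, 0.231] pointing down, gripper open.
Joint ranges: [-3.04, 3.04], [-0.91, 1.82], [-1.04, 1.36], [-1.92, 1.95], [-1.52, 1.45], [-3.14, 3.14]. Speed limits (rad/s): [2.22, 2.22, 2.79, 3.14, 3.14, 3.14].

INTERFACE

Orientations are given as a unit quaternion [x, y, z, w].
In Python, from plant import manip, cams, job gives the robot as it stands.
- The arm moves only by the tool step_arm, never from a script. Its argument "targets" is a list of rows, each a list of 7 numbers: the shift along the tool's x, y, z in units of 40 mm (1.0 is 40 mm), then the turn, a rotation vector about the tool's x, y, z in units of 6 degrees (1.0 is 6 degrees), then the closure, from 0 (fully open) to 1 (shut). A call has 1 to 10 rows; each row shifts and turns the commanded pose from where the row before left it, along the tool's axes as they then stand; what a row does not reach is not made up. A row lasts 1/12 s, in which the tool goes at most 41.7 mm and 7.16 degrees, less where a joint would pass 70% of its speed; a pose out of reach is approached as far as the arm can. A call is refused whole if a number of a shift passes 1 or a number of a turn 1, either way. A call with a gripper value outside its range is refused whole. The fingers move at their own pace and stop on an object; the grip force is fixed at half the most. Time passes only in rows, so rows that do not move let the fingers close. It gives the time, the measured TCP pose, the force and the opening at its end, in the units of the state.
- manip.get_state(): the state, without advancing time (a new reading comes with each control period).
- cams.read_camera(name): name is "side" or "top" or "wrist"; returns a dict with "pixels" (420x560x3 uint8, red, green, blue), "z_map" (420x560 float32, m along the optical axis (not along the pixel's ray), 0 where there is no reading), "fx", "fy", "cx", "cy" (pixels), "dist" ([k1, k2, p1, p2, k3] as OpenCV has them; the pictures are not rectified), "view" (4x4, takes a point from world to camera coordinates); the wrist camera has in their place "tool_from_camera" (4x4, takes a point from camera to tool coordinates, whose origin is the TCP and whose axes are the tool frame's). Camera axes: x right, y down, z forward; pixel columns grow to the right and rows downward; lengths in m; the calibration is good to about 2 mm. A picture is of the moment at which its call begins: read the wrist's pose just before it.
- job.hand_in(): hands the job in, once; it reports no verdict.
The state is a dict: "time_s": time; "q": joint angles; "joint_velocities": joint speeds; "effort": joint torques, N m; "tcp_pos": TCP position; "tcp_rot": TCP orientation; "contact_force": force on the tool from outside, world axes, zero at the start; "moment": the same for the moment, N m; "grip_width": opening from 0.0 (shut) to 1.0 (fully open).
Only numpy, scipy, OpenCV 4.12 (cv2) and the standard library are available. Lean on these libraries where they do the work, as an engineer would, in place of code of your own. Each camera call takes 0.05 s, during which the arm holds its last target. There are 200 camera calls.

TASK

The three plate carriers under the lamp look alike, but the rubber feet of one have gone hard and slick. Slide each of the three a couple of centimetres or more along the shelf to feel which one drags least, then lower that carrier, with its plate in it, gently onto the stacking frame so that its four feet sit fully down over the pins of the corner posts. Leave the other two standing on the shelf with their plates in them, keep all plates level, and do not knock the other things on the bench and shelf about.

Things in the scene. Friction and masses are not known exactly. Their poses are not given: they have to be found in the camera images.
- plate_1_mid (a point): Centre (half-way up) of the lidded multiwell plate, 128 (x) x 85 (y) x 22 mm, 180 g, that lies with 1 mm of play in the carrier standing in the left (+y) place. The carrier shares its axes and centre: aluminium tray 138 x 96 mm, rim 24 mm high, on four feet whose undersides are 23 mm below this point. Without plate it weighs 0.53 to 0.67 kg. Any of the three carriers may be the slick one.
- plate_2_mid (a point): Same for the middle place. Carrier's handle: a round steel bar, 12 mm thick, 98 mm long, runs along y straight above the plate's centre, its axis 51 mm above this point; uprights only at its ends (y = +-48 mm); open fore and aft below it. Carriers look exactly alike; the slick one rubs with a fifth of the others' friction (coefficient about 0.14 against 0.8).
- plate_3_mid (a point): Same for the right (-y) place. Carrier's feet: square tubes at its four corners, 22 mm outside, 16 mm inside, open below, 30 mm tall, centred 80 mm along x and 43 mm along y from the plate's centre; the whole carrier is 182 x 108 mm, the bar's axis 74 mm above the undersides of the feet.
- light_stand: Fixed lamp stand. Origin on the bench below the middle carrier's starting centre; x to the back, y left, z up. White shelf board from x = -140 to +170 mm, y = -250 to +250 mm, its top at z = 20 mm. Carriers start at x = 0, y = +150, 0, -150 mm, their axes along the stand's. Two posts 340 mm high at the back (x = 150, y = +-237 mm).
- lamp (a point): Middle of the underside of the tube lamp that hangs over the carriers, along the stand's y; the lamp reaches 28 mm to the front and to the back of this point, 245 mm to each side, up to 42 mm higher, and lies 280 mm above the bench. Arms at its ends run to the posts. A tool coming straight down on a handle bar meets the lamp: lean it 30 to 45 degrees back towards the robot.
- frame_top (a point): Centre of the fixed stacking frame (left or right on the bench), level with the shoulders of its 22 mm square corner posts, 100 mm above the bench; x along its length. Posts at x = +-80, y = +-43 mm, each with a pin 10 mm thick, 16 mm high, upper 7 mm tapered: 3 mm of play all round in a tube foot; seated, the feet rest on the shoulders. All else of it is lower. Either way round is right.
- bottle_1: Square culture bottle with yellow cap, 44 x 44 x 88 mm, loose, at the back of the shelf between the left and the middle carrier; origin under its centre. Bystander.
- bottle_2: The like bottle between the middle and the right carrier. Bystander.
- flask: Conical flask with foil stopper, 84 mm wide, 133 mm high, loose on the blue stirrer (150 x 130 x 76 mm, fixed), which stands on the side opposite the stacking frame; origin under its centre. Bystander.
- forceps: Steel forceps, 160 mm long, lying on the bench in front of the shelf; origin under its middle. Bystander.
- syringe: Clear syringe, 150 mm long, 22 mm thick, lying on the bench in front of the shelf; origin under its barrel. Bystander.
There are look-alikes about, which are no part of the job. Leave any blue or purple look-alike of the part that bears plate_3_mid alone.

How it is judged:
On the way, in this order (a step that is already met when the one before it is completed fails the run):
1. each of the three carriers has been slid at least 15 mm from its start and stands on the shelf (distance of each of plate_1_mid, plate_2_mid, plate_3_mid from where it was at the start of the episode above 0.015 m and z of plate_1_mid in the frame of light_stand between 0.037 and 0.049 m and z of plate_2_mid in the frame of light_stand between 0.037 and 0.049 m and z of plate_3_mid in the frame of light_stand between 0.037 and 0.049 m), for 0.1 s.
2. the slick-footed carrier sits over the four pins of the stacking frame (z of carrier_a_c4 in the frame of frame_top between 0.006 and 0.014 m and horizontal distance between carrier_a_c4 and frame_top below 0.008 m and angle between carrier_a_c4's own z axis and vertical below 0.05 rad), for 0.2 s.
At the end, for the whole second after the job is handed in: The slick-footed carrier sits on the stacking frame, its feet within 4 mm of the post shoulders, centred within 8 mm, level within 3 degrees; the other two stand level on the shelf; a plate lies in the tray of each of the three; all at rest (all of step 2 and z of carrier_b_c4 in the frame of light_stand between 0.025 and 0.035 m and x of carrier_b_c4 in the frame of light_stand between -0.1 and 0.1 m and y of carrier_b_c4 in the frame of light_stand between -0.24 and 0.24 m and angle between each of carrier_b_c4, carrier_c_c4's own z axis and vertical below 0.06 rad and z of carrier_c_c4 in the frame of light_stand between 0.025 and 0.035 m and x of carrier_c_c4 in the frame of light_stand between -0.1 and 0.1 m and y of carrier_c_c4 in the frame of light_stand between -0.24 and 0.24 m and ((horizontal distance between plate_1_mid and carrier_a_c4 below 0.008 m and distance between plate_1_mid and carrier_a_c4 below 0.018 m) or (horizontal distance between plate_1_mid and carrier_b_c4 below 0.008 m and distance between plate_1_mid and carrier_b_c4 below 0.018 m) or (horizontal distance between plate_1_mid and carrier_c_c4 below 0.008 m and distance between plate_1_mid and carrier_c_c4 below 0.018 m)) and ((horizontal distance between plate_2_mid and carrier_a_c4 below 0.008 m and distance between plate_2_mid and carrier_a_c4 below 0.018 m) or (horizontal distance between plate_2_mid and carrier_b_c4 below 0.008 m and distance between plate_2_mid and carrier_b_c4 below 0.018 m) or (horizontal distance between plate_2_mid and carrier_c_c4 below 0.008 m and distance between plate_2_mid and carrier_c_c4 below 0.018 m)) and ((horizontal distance between plate_3_mid and carrier_a_c4 below 0.008 m and distance between plate_3_mid and carrier_a_c4 below 0.018 m) or (horizontal distance between plate_3_mid and carrier_b_c4 below 0.008 m and distance between plate_3_mid and carrier_b_c4 below 0.018 m) or (horizontal distance between plate_3_mid and carrier_c_c4 below 0.008 m and distance between plate_3_mid and carrier_c_c4 below 0.018 m)) and linear speed of each of plate_1, plate_2, plate_3 below 0.02 m/s); the robot touches nothing.
It fails at once if a culture plate is tipped by more than 20 degrees (angle between any of plate_1_mid, plate_2_mid, plate_3_mid's own z axis and vertical above 0.35 rad).
It fails at once if a carrier is dropped or rammed onto the stacking frame (contact over 80 N) (contact force between any of carrier_a, carrier_b, carrier_c and frame above 80 N).
It fails at once if a bystander is shifted by more than 40 mm (distance of any of bottle_1, bottle_2, flask, forceps, syringe, beaker_c0, amber_jar_c0 from where it was at the start of the episode above 0.04 m).
It also fails if it takes over 72 s, if anything falls off the work surface, if the arm or the gripper's body presses on something with over 40 N, if the wrist force passes 120 N, or if a joint passes its speed limit or range.

## Working session

There is one attempt and no reset: what is moved stays moved. The work goes in short steps, Python scripts to look and compute and a tool call to move; the robot and the scene stay as the last step left them, time stands still between calls to the robot, and variables do not carry over. Pictures are saved under pics/ and viewed, about 8 in all and at most 12, crops included, and the job is handed in when it is done.

Besides the shell and the picture viewer there is one more tool, called after "Call:" as name([rows], argument=value, ...), one row to a line, values as JSON. step_arm: Moves the arm, as the interface text tells. Its arguments: {"type":"object","properties":{"targets":{"type":"array"}},"required":["targets"]}

```bash
ls; mkdir -p pics
cat > h.py <<'E'
import numpy as np, cv2
from scipy.spatial.transform import Rotation as R
from plant import manip, cams, job
def grab(n):
    s=manip.get_state(); c=cams.read_camera(n)
    K=np.array([[c['fx'],0,c['cx']],[0,c['fy'],c['cy']],[0,0,1.]])
    c['K']=K; c['d']=np.array(c['dist'],float)
    if n=='wrist':
        T=np.eye(4);T[:3,:3]=R.from_quat(s['tcp_rot']).as_matrix();T[:3,3]=s['tcp_pos']
        c['w']=T@np.array(c['tool_from_camera'])
    else: c['w']=np.linalg.inv(np.array(c['view']))
    return c
def cloud(c):
    h,w=c['z_map'].shape
    uv=np.stack(np.meshgrid(np.arange(w),np.arange(h)),-1).reshape(-1,1,2).astype(float)
    n=cv2.undistortPoints(uv,c['K'],c['d']).reshape(h,w,2)
    z=c['z_map'][...,None]
    P=np.concatenate([n*z,z],-1)
    W=P@c['w'][:3,:3].T+c['w'][:3,3]; W[c['z_map']<=0]=np.nan
    return W
def save(c,f): cv2.imwrite('pics/'+f,c['pixels'][...,::-1])
E
python3 - <<'E'
from h import *
s=manip.get_state(); print({k:np.round(v,3) for k,v in s.items()})
for n in ['top','side']:
    c=grab(n); save(c,n+'0.png'); np.savez(n+'0.npz',W=cloud(c),p=c['pixels']); print(n,np.round(c['w'],3),c['fx'])
E
```

```text
pics
{'time_s': np.float64(0.0), 'q': array([-1.376,  0.259,  0.021,  1.334, -0.   ,  1.418]), 'joint_velocities': array([ 0.   ,  0.   , -0.002, -0.001,  0.001,  0.002]), 'effort': array([-0.0000e+00, -5.5564e+01,  3.4453e+01,  1.4000e-02, -0.0000e+00,
       -0.0000e+00]), 'tcp_pos': array([ 0.187, -0.517,  0.231]), 'tcp_rot': array([-0.122,  0.697, -0.696,  0.122]), 'contact_force': array([-0.331,  0.059, -0.847]), 'moment': array([0.001, 0.012, 0.013]), 'grip_width': np.float64(1.003)}
top [[-0.007 -0.984  0.178  0.218]
 [-1.     0.005 -0.013 -0.088]
 [ 0.012 -0.178 -0.984  1.747]
 [ 0.     0.     0.     1.   ]] 544.8856017895566
side [[ 0.976 -0.131  0.175  0.298]
 [-0.218 -0.576  0.788 -1.107]
 [-0.002 -0.807 -0.59   0.941]
 [ 0.     0.     0.     1.   ]] 398.5381345058015
```

View pics/top0.png

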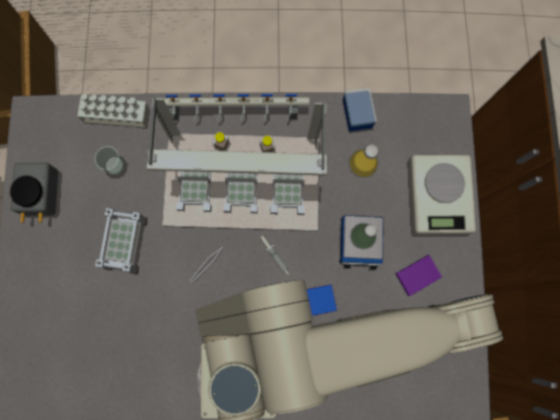

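View pics/side0.png

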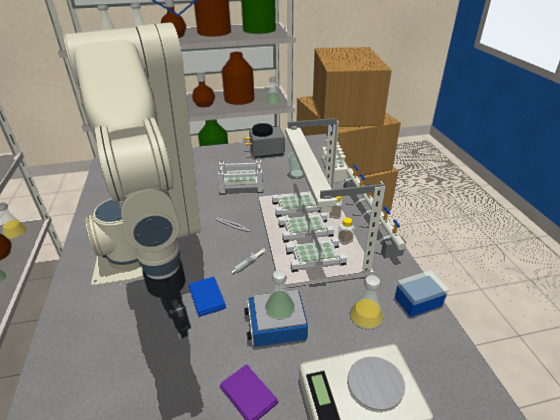

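The top view shows the shelf at about (163–320, 135–230) px, with the lamp across it at row 162 and handle bars near (194,205), (240,207) and (288,208). The frame is on the left at (120,240) and the stirrer with its flask at (362,240). The side view matches.

Run:
```python
from h import *
for n in ['top','side']:
    d=np.load(n+'0.npz');W=d['W'];p=d['p'].astype(int)
    x,y,z=W[...,0],W[...,1],W[...,2]
    b=(z<0.008)&(z>-.01);print(n,'bench z',np.nanmedian(z[(abs(z)<.02)]))
    m=((z>0.012)&(z<0.030)&(p.min(-1)>110)).astype(np.uint8)
    k,l,s,c=cv2.connectedComponentsWithStats(m)
    for i in np.argsort(-s[1:,4])[:3]+1:
        q=W[l==i][:,:2].astype(np.float32);r=cv2.minAreaRect(q);print('shelf',s[i],r,np.median(W[l==i][:,2]))
    m=((z>0.24)&(z<0.35)&(x>0.3)&(y<.5)).astype(np.uint8)
    k,l,s,c=cv2.connectedComponentsWithStats(m)
    for i in np.argsort(-s[1:,4])[:3]+1:
        q=W[l==i][:,:2].astype(np.float32);print('lamp',s[i],cv2.minAreaRect(q),np.median(W[l==i],0))
    # frame
    m=((z>0.03)&(z<0.2)&(x>0.25)&(x<.75)&(y>.15)).astype(np.uint8)
    k,l,s,c=cv2.connectedComponentsWithStats(m)
    for i in np.argsort(-s[1:,4])[:4]+1:
        q=W[l==i];print('frame?',s[i],cv2.minAreaRect(q[:,:2].astype(np.float32)),np.median(q,0),np.percentile(q[:,2],[5,50,95,99]))
c=cv2.imread('pics/top0.png')
a=cv2.resize(c[195:285,80:180],None,fx=4,fy=4,interpolation=cv2.INTER_CUBIC)
b=cv2.resize(c[150:240,155:330],None,fx=4,fy=4,interpolation=cv2.INTER_CUBIC)
b=cv2.resize(c[150:240,155:255],None,fx=4,fy=4,interpolation=cv2.INTER_CUBIC)
cv2.imwrite('pics/crop0.png',np.hstack([a,b]))
```

```text
top bench z 7.55349304686348e-05
shelf [ 162  171  157   60 3660] ((0.5694104433059692, -0.0073507726192474365), (0.5034957528114319, 0.18079295754432678), 87.72628784179688) 0.02006652259507069
shelf [272 136  46  18 601] ((0.7563498020172119, -0.18515299260616302), (0.15005575120449066, 0.05820317193865776), 87.82571411132812) 0.020494405609984057
shelf [168 134  50  17 563] ((0.7663477063179016, 0.1513652205467224), (0.16421914100646973, 0.0582105852663517), 88.16769409179688) 0.02008082891582541
lamp [ 147   98  180   78 4452] ((0.6883196830749512, -0.012019604444503784), (0.488849014043808, 0.20118333399295807), 88.03480529785156) [ 0.61985347 -0.00652101  0.32009026]
frame? [   9  162   49   61 2329] ((0.586398720741272, 0.6579842567443848), (0.12611034512519836, 0.19031226634979248), 89.66412353515625) [0.58841633 0.63711784 0.10756376] [0.04770442 0.10756376 0.14068103 0.14367853]
frame? [  96  208   49   65 1992] ((0.4340604841709137, 0.36750394105911255), (0.10996388643980026, 0.1849144697189331), 81.33670043945312) [0.435215   0.36696961 0.06160704] [0.0347924  0.06160704 
[... 1313 characters left out ...]
338967 ] [0.0417169  0.1338967  0.19452895 0.19856283]
frame? [218 157  45  32 940] ((0.42981839179992676, 0.3627702295780182), (0.11868217587471008, 0.1816621869802475), 81.7157211303711) [0.42556176 0.33134418 0.06142156] [0.03383976 0.06142156 0.09974524 0.11148349]
frame? [244 123  41  31 936] ((0.5841549038887024, 0.651149570941925), (0.12774331867694855, 0.19215303659439087), 84.41461944580078) [0.58534363 0.60813516 0.09527281] [0.03754307 0.09527281 0.13760852 0.14032861]
frame? [288 152  14  21 171] ((0.674390971660614, 0.41019755601882935), (0.05040349066257477, 0.08458210527896881), 6.570193290710449) [0.67154814 0.389713   0.06731483] [0.03459878 0.06731483 0.09476588 0.09788148]
```

View pics/crop0.png

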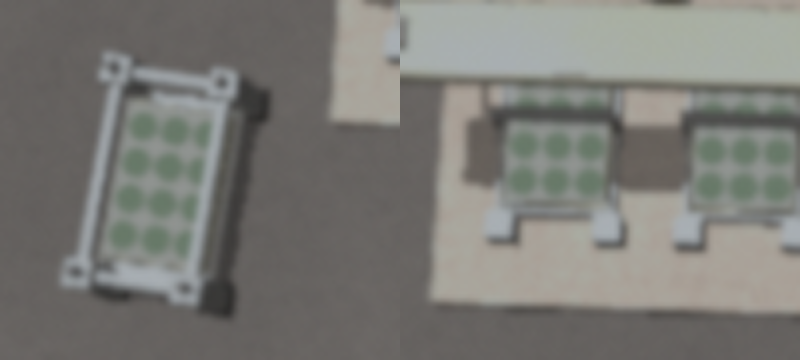

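The crop shows the frame's four pins at about crop px (115,65), (222,82), (75,270), (185,288). The bars are the dark stripes just in front of the lamp, at about row 179 of the full image.

```bash
cat >> h.py <<'E'
YAW=np.deg2rad(-1.83)
def Rt(yaw,lean,flip=0):
    l=np.deg2rad(lean); y=np.array([np.sin(l),0,-np.cos(l)]); z=np.array([np.cos(l),0,np.sin(l)])*(-1 if flip else 1)
    return R.from_euler('z',yaw).as_matrix()@np.column_stack([np.cross(y,z),y,z])
def plan(pos,Rg):
    "pos: grasp-point target"
    s=manip.get_state(); R0=R.from_quat(s['tcp_rot']).as_matrix()
    rv=R.from_matrix(R0.T@Rg).as_rotvec(degrees=True)/6
    d=np.asarray(pos)+Rg[:,1]*.019-s['tcp_pos']
    print('turn',np.round(rv,2),'shift after',np.round(Rg.T@d/.04,2),'world mm',np.round(d*1e3))
def st():
    s=manip.get_state(); M=R.from_quat(s['tcp_rot']).as_matrix()
    print('t %.2f'%s['time_s'],'tcp',np.round(s['tcp_pos'],4),'grasp',np.round(s['tcp_pos']-.019*M[:,1],4),'F',np.round(s['contact_force'],2),'w %.3f'%s['grip_width'],'q',np.round(s['q'],2)); return s
E
python3 - <<'E'
from h import *
o=np.array([.6175,-.0105]);c,s_=np.cos(YAW),np.sin(YAW)
A=np.array([[c,-s_],[s_,c]])
for n in ['top','side']:
    d=np.load(n+'0.npz');W=d['W']
    S=W.copy();S[...,:2]=(W[...,:2]-o)@A
    for j,y0 in enumerate([.15,0,-.15]):
        m=(S[...,2]>.088)&(S[...,2]<.112)&(abs(S[...,1]-y0)<.065)&(abs(S[...,0])<.04)
        q=S[m]; print(n,j+1,m.sum(),np.round(np.median(q,0),4) if m.sum() else '',np.round(np.percentile(q,[3,97],axis=0),3).tolist() if m.sum() else '')
    m=(S[...,2]>.2)&(S[...,2]<.35)&(abs(S[...,1])<.2)&(abs(S[...,0])<.08)
    print('lamp x,z',np.round(np.percentile(S[m],[3,50,97],axis=0),3).tolist())
M=R.from_quat(manip.get_state()['tcp_rot']).as_matrix(); print(np.round(M,3))
for f in (0,1): plan([.43,-.155,.22],Rt(YAW,40,f))
E
```

```text
top 1 121 [0.0025 0.1507 0.0995] [[-0.002, 0.103, 0.092], [0.009, 0.196, 0.108]]
top 2 123 [ 0.0014 -0.0024  0.0986] [[-0.003, -0.047, 0.091], [0.009, 0.046, 0.108]]
top 3 122 [ 0.0014 -0.1483  0.0987] [[-0.005, -0.197, 0.091], [0.008, -0.104, 0.107]]
lamp x,z [[-0.028, -0.188, 0.308], [-0.003, -0.002, 0.32], [0.026, 0.188, 0.326]]
side 1 53 [-0.0022  0.1443  0.0981] [[-0.006, 0.1, 0.093], [0.004, 0.199, 0.101]]
side 2 67 [-0.0029 -0.0085  0.0978] [[-0.007, -0.051, 0.092], [0.004, 0.044, 0.103]]
side 3 83 [-0.0034 -0.1548  0.0989] [[-0.008, -0.2, 0.091], [0.004, -0.107, 0.103]]
lamp x,z [[-0.031, -0.188, 0.304], [-0.008, -0.034, 0.32], [0.021, 0.181, 0.322]]
[[-0.94  -0.     0.341]
 [-0.341  0.001 -0.94 ]
 [-0.    -1.    -0.001]]
turn [  5.86 -10.89   3.95] shift after [-9.23  4.39  4.25] world mm [255. 361. -25.]
turn [-4.37 17.75  6.47] shift after [ 9.23  4.39 -4.25] world mm [255. 361. -25.]
```

Call:
step_arm([
  [-0.8,-0.1,-0.6,0,0,0,0.4],
  [-0.8,-0.1,-0.6,0,0,0,0.4],
  [-0.8,-0.1,-0.6,0,0,0,0.4],
  [-0.8,0,-0.6,0,0,0,0.4],
  [-0.8,0,-0.6,0,0,0,0.4],
  [-0.8,0,-0.6,0,0,0,0.5],
  [-0.8,0,-0.6,0,0,0,0.5],
  [-0.8,0,-0.6,0,0,0,0.5],
  [-0.8,0,-0.6,0,0,0,0.5],
  [0,0,0,0.49,-0.91,0.33,0.5],
])

```text
time_s: 0.93
tcp_pos: [0.3879, -0.2112, 0.2426]
tcp_rot: [0.14, -0.675, 0.704, -0.171]
contact_force: [0.0, -0.9, -1.2]
grip_width: 0.5
```

Call:
step_arm([
  [0,0,0,0.49,-0.91,0.33,0.5],
  [0,0,0,0.49,-0.91,0.33,0.5],
  [0,0,0,0.49,-0.91,0.33,0.5],
  [0,0,0,0.49,-0.91,0.33,0.5],
  [0,0,0,0.49,-0.91,0.33,0.5],
  [0,0,0,0.49,-0.91,0.33,0.5],
  [0,0,0,0.49,-0.91,0.33,0.5],
  [0,0,0,0.49,-0.91,0.33,0.5],
  [0,0,0,0.49,-0.91,0.33,0.5],
  [0,0,0,0.49,-0.91,0.33,0.5],
])

```text
time_s: 1.77
tcp_pos: [0.3844, -0.2152, 0.2435]
tcp_rot: [0.285, -0.34, 0.667, -0.599]
contact_force: [0.6, 0.7, -0.5]
grip_width: 0.498
```

```bash
cat >> h.py <<'E'
O=np.array([.6175,-.0105])
def S2W(x,y,z):
    c,s=np.cos(YAW),np.sin(YAW); return np.array([O[0]+c*x-s*y,O[1]+s*x+c*y,z])
E
python3 - <<'E'
from h import *
st(); Rg=Rt(YAW,40)
for x,y,z in [(-.06,-.15,.16),(0,-.15,.094)]: plan(S2W(x,y,z),Rg)
E
```

```text
t 1.77 tcp [ 0.3844 -0.2152  0.2435] grasp [ 0.3729 -0.2142  0.2586] F [ 0.65  0.73 -0.48] w 0.498 q [-1.07 -0.25 -0.64  0.78  0.53  0.74]
turn [ 0.44 -0.82  0.33] shift after [-1.55  4.75  1.85] world mm [181.  56. -98.]
turn [ 0.44 -0.82  0.33] shift after [-1.55  6.98  1.93] world mm [ 241.   54. -164.]
```

Call:
step_arm([
  [0,0,0,0.44,-0.82,0.33,0.65],
  [-0.4,0.6,0.45,0,0,0,0.65],
  [-0.4,0.6,0.45,0,0,0,0.65],
  [-0.4,0.6,0.45,0,0,0,0.65],
  [-0.35,0.7,0.5,0,0,0,0.65],
  [0,0.9,0,0,0,0,0.65],
  [0,0.8,0,0,0,0,0.65],
  [0,0,0,0,0,0,0.65],
])

```text
time_s: 2.43
tcp_pos: [0.5519, -0.158, 0.1566]
tcp_rot: [0.294, -0.309, 0.65, -0.629]
contact_force: [-0.7, 1.2, -0.8]
grip_width: 0.35
```

Run:
```python
from h import *
st(); Rg=Rt(YAW,40)
plan(S2W(0,-.15,.094),Rg)
c=grab('wrist'); save(c,'w1.png'); W=cloud(c); S=W.copy(); A=np.array([[np.cos(YAW),-np.sin(YAW)],[np.sin(YAW),np.cos(YAW)]]); S[...,:2]=(W[...,:2]-O)@A
m=(S[...,2]>.088)&(S[...,2]<.106)&(abs(S[...,1]+.15)<.06)&(abs(S[...,0])<.03)
if m.sum(): print(m.sum(),np.round(np.median(S[m],0),4),np.round(np.percentile(S[m],[2,98],axis=0),3))
```

```text
t 2.43 tcp [ 0.5519 -0.158   0.1566] grasp [ 0.5398 -0.1577  0.1713] F [-0.7   1.23 -0.8 ] w 0.350 q [-0.61  0.02 -0.71  0.24  0.36  1.11]
turn [ 0.08 -0.06 -0.03] shift after [0.01 2.65 0.16] world mm [ 73.  -3. -77.]
1910 [-0.0044 -0.1434  0.0975] [[-0.007 -0.195  0.091]
 [ 0.003 -0.1    0.1  ]]
```

View pics/w1.png

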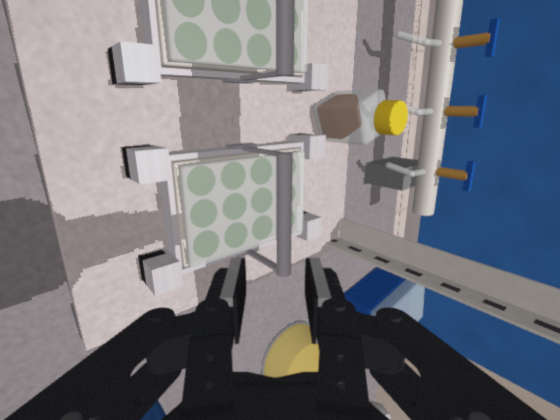

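The wrist view has the right carrier's bar at col 283, centred between the fingertips (cols 240 and 312), and depth puts the bar within 1 mm of where I expected. Approaching, then closing.

Call:
step_arm([
  [0,0.6,0.16,0.08,-0.06,0,0.65],
  [0,0.8,0,0,0,0,0.65],
  [0,0.8,0,0,0,0,0.65],
  [0,0.3,0,0,0,0,0.65],
  [0,0,0,0,0,0,0.75],
  [0,0,0,0,0,0,0.85],
  [0,0,0,0,0,0,1],
  [0,0,0,0,0,0,1],
  [0,0,0,0,0,0,1],
  [0,0,0,0,0,0,1],
])

```text
time_s: 3.32
tcp_pos: [0.6199, -0.1619, 0.09]
tcp_rot: [0.293, -0.301, 0.652, -0.631]
contact_force: [0.8, -0.4, -7.9]
grip_width: 0.106
```

Run:
```python
from h import *
st(); Rg=Rt(YAW,40); plan(S2W(0,-.15,.094),Rg)
```

```text
t 3.32 tcp [ 0.6199 -0.1619  0.09  ] grasp [ 0.6076 -0.1615  0.1045] F [ 0.83 -0.42 -7.87] w 0.106 q [-0.53  0.22 -0.71 -0.    0.31  1.18]
turn [-0.05  0.01  0.01] shift after [-0.03  0.28 -0.07] world mm [  5.   1. -11.]
```

Call:
step_arm([
  [0,0.04,-0.03,0,0,0,1],
  [0,0,0,0,0,0,1],
  [0,0,0,0,0,0,1],
])

```text
time_s: 3.57
tcp_pos: [0.6218, -0.1624, 0.0895]
tcp_rot: [0.292, -0.3, 0.653, -0.632]
contact_force: [-4.2, 0.1, 6.3]
grip_width: 0.109
```

Call:
step_arm([
  [0,-0.09,-0.09,0,0,0,1],
  [0,-0.08,-0.1,0,0,0,1],
  [0,-0.08,-0.1,0,0,0,1],
])

```text
time_s: 3.82
tcp_pos: [0.6064, -0.1619, 0.0895]
tcp_rot: [0.292, -0.299, 0.652, -0.632]
contact_force: [3.6, 0.1, 6.5]
grip_width: 0.11
```

Call:
step_arm([
  [0,-0.08,-0.1,0,0,0,1],
])

```text
time_s: 3.9
tcp_pos: [0.6013, -0.1619, 0.0895]
tcp_rot: [0.292, -0.299, 0.653, -0.632]
contact_force: [3.9, -0.3, 6.3]
grip_width: 0.108
```

Call:
step_arm([
  [0,-0.08,-0.1,0,0,0,1],
])

```text
time_s: 3.98
tcp_pos: [0.5963, -0.1618, 0.0895]
tcp_rot: [0.292, -0.299, 0.653, -0.632]
contact_force: [3.6, 0.4, 6.8]
grip_width: 0.107
```

Call:
step_arm([
  [0,-0.08,-0.1,0,0,0,1],
])

```text
time_s: 4.07
tcp_pos: [0.5913, -0.1617, 0.0895]
tcp_rot: [0.292, -0.299, 0.653, -0.632]
contact_force: [4.7, -1.0, 7.1]
grip_width: 0.11
```

Call:
step_arm([
  [0,0,0,0,0,0,0.85],
  [0,0,0,0,0,0,0.65],
  [0,0,0,0,0,0,0.65],
  [0,-0.4,0,0,0,0,0.65],
  [0,-0.7,0,0,0,0,0.65],
  [0,-0.5,0,0,0,0,0.65],
  [-0.9,0,0,0,0,0,0.65],
  [-0.9,0,0,0,0,0,0.65],
  [-0.9,0,0,0,0,0,0.65],
  [-0.9,0,0,0,0,0,0.65],
])

```text
time_s: 4.9
tcp_pos: [0.5523, -0.0148, 0.1357]
tcp_rot: [0.292, -0.302, 0.652, -0.631]
contact_force: [1.7, -0.1, -0.9]
grip_width: 0.353
```

Run:
```python
from h import *
st(); Rg=Rt(YAW,40); plan(S2W(0,0,.094),Rg)
```

```text
t 4.90 tcp [ 0.5523 -0.0148  0.1357] grasp [ 0.54   -0.0144  0.1502] F [ 1.67 -0.11 -0.91] w 0.353 q [-0.26 -0.01 -0.84  0.05  0.14  1.4 ]
turn [-0.05 -0.    0.02] shift after [-0.16  2.32  0.57] world mm [ 77.   4. -56.]
```

Call:
step_arm([
  [-0.16,0.3,0.55,0,0,0,0.65],
  [0,0.8,0,0,0,0,0.65],
  [0,0.8,0,0,0,0,0.65],
  [0,0.25,0,0,0,0,0.65],
  [0,0,0,0,0,0,0.75],
  [0,0,0,0,0,0,0.85],
  [0,0,0,0,0,0,1],
  [0,0,0,0,0,0,1],
  [0,0,0,0,0,0,1],
  [0,0,0,0,0,0,1],
])

```text
time_s: 5.73
tcp_pos: [0.6248, -0.0117, 0.0846]
tcp_rot: [0.293, -0.302, 0.652, -0.631]
contact_force: [0.1, 0.1, -6.3]
grip_width: 0.112
```

Run:
```python
from h import *
st(); Rg=Rt(YAW,40); plan(S2W(0,0,.094),Rg)
```

```text
t 5.73 tcp [ 0.6248 -0.0117  0.0846] grasp [ 0.6125 -0.0113  0.0991] F [ 0.05  0.06 -6.28] w 0.112 q [-0.21  0.19 -0.78 -0.1   0.11  1.44]
turn [-0.04  0.01  0.01] shift after [-0.02  0.18  0.01] world mm [ 5.  1. -5.]
```

Call:
step_arm([
  [0,0.04,-0.03,0,0,0,1],
  [0,0,0,0,0,0,1],
  [0,0,0,0,0,0,1],
])

```text
time_s: 5.98
tcp_pos: [0.6262, -0.0117, 0.0843]
tcp_rot: [0.292, -0.3, 0.652, -0.632]
contact_force: [-8.1, 0.1, 6.9]
grip_width: 0.11
```

Call:
step_arm([
  [0,-0.09,-0.09,0,0,0,1],
  [0,-0.08,-0.1,0,0,0,1],
  [0,-0.08,-0.1,0,0,0,1],
])

```text
time_s: 6.23
tcp_pos: [0.6116, -0.0114, 0.0843]
tcp_rot: [0.292, -0.3, 0.652, -0.632]
contact_force: [5.4, -0.7, 1.8]
grip_width: 0.116
```

Call:
step_arm([
  [0,-0.08,-0.1,0,0,0,1],
])

```text
time_s: 6.32
tcp_pos: [0.6066, -0.0113, 0.0843]
tcp_rot: [0.292, -0.3, 0.653, -0.632]
contact_force: [6.1, -0.6, 1.9]
grip_width: 0.115
```

Call:
step_arm([
  [0,-0.08,-0.1,0,0,0,1],
  [0,-0.08,-0.1,0,0,0,1],
])

```text
time_s: 6.48
tcp_pos: [0.5966, -0.011, 0.0843]
tcp_rot: [0.291, -0.3, 0.653, -0.632]
contact_force: [7.2, -0.8, 3.8]
grip_width: 0.108
```

Call:
step_arm([
  [0,0,0,0,0,0,0.85],
  [0,0,0,0,0,0,0.65],
  [0,0,0,0,0,0,0.65],
  [0,-0.4,0,0,0,0,0.65],
  [0,-0.7,0,0,0,0,0.65],
  [0,-0.5,0,0,0,0,0.65],
  [-0.9,0,0,0,0,0,0.65],
  [-0.9,0,0,0,0,0,0.65],
  [-0.9,0,0,0,0,0,0.65],
  [-0.9,0,0,0,0,0,0.65],
])

```text
time_s: 7.32
tcp_pos: [0.5579, 0.1356, 0.1309]
tcp_rot: [0.292, -0.301, 0.652, -0.631]
contact_force: [0.6, -0.1, -1.2]
grip_width: 0.349
```

Run:
```python
from h import *
st(); Rg=Rt(YAW,40); plan(S2W(0,.15,.094),Rg)
```

```text
t 7.32 tcp [0.5579 0.1356 0.1309] grasp [0.5456 0.136  0.1454] F [ 0.62 -0.1  -1.22] w 0.349 q [ 0.16  0.05 -0.79  0.03 -0.12  1.71]
turn [-0.06 -0.    0.01] shift after [-0.15  2.21  0.64] world mm [ 77.   3. -51.]
```

Call:
step_arm([
  [-0.15,0.2,0.61,0,0,0,0.65],
  [0,0.8,0,0,0,0,0.65],
  [0,0.8,0,0,0,0,0.65],
  [0,0.25,0,0,0,0,0.65],
  [0,0,0,0,0,0,0.75],
  [0,0,0,0,0,0,0.85],
  [0,0,0,0,0,0,1],
  [0,0,0,0,0,0,1],
  [0,0,0,0,0,0,1],
  [0,0,0,0,0,0,1],
])

```text
time_s: 8.15
tcp_pos: [0.6291, 0.1381, 0.0843]
tcp_rot: [0.293, -0.302, 0.652, -0.631]
contact_force: [-2.0, -1.1, -2.3]
grip_width: 0.111
```

Call:
step_arm([
  [0,0.04,-0.03,0,0,0,1],
  [0,0,0,0,0,0,1],
  [0,0,0,0,0,0,1],
])

```text
time_s: 8.4
tcp_pos: [0.6305, 0.1383, 0.0842]
tcp_rot: [0.292, -0.3, 0.652, -0.632]
contact_force: [-10.9, -1.4, 10.6]
grip_width: 0.115
```

Call:
step_arm([
  [0,-0.09,-0.09,0,0,0,1],
  [0,-0.08,-0.1,0,0,0,1],
  [0,-0.08,-0.1,0,0,0,1],
])

```text
time_s: 8.65
tcp_pos: [0.6163, 0.139, 0.0843]
tcp_rot: [0.291, -0.3, 0.653, -0.632]
contact_force: [5.8, -0.0, 1.8]
grip_width: 0.112
```

Call:
step_arm([
  [0,-0.08,-0.1,0,0,0,1],
])

```text
time_s: 8.73
tcp_pos: [0.6114, 0.1391, 0.0843]
tcp_rot: [0.291, -0.3, 0.653, -0.632]
contact_force: [6.4, 0.2, 3.3]
grip_width: 0.113
```

Call:
step_arm([
  [0,-0.08,-0.1,0,0,0,1],
  [0,-0.08,-0.1,0,0,0,1],
])

```text
time_s: 8.9
tcp_pos: [0.6015, 0.1395, 0.0843]
tcp_rot: [0.291, -0.3, 0.653, -0.632]
contact_force: [6.5, -0.8, 3.9]
grip_width: 0.114
```

Call:
step_arm([
  [0,0,0,0,0,0,0.85],
  [0,0,0,0,0,0,0.65],
  [0,0,0,0,0,0,0.65],
  [0,-0.5,0,0,0,0,0.65],
  [0,-0.7,0,0,0,0,0.65],
  [0,-0.7,0,0,0,0,0.65],
  [0.9,0,0,0,0,0,0.65],
  [0.9,0,0,0,0,0,0.65],
  [0.9,0,0,0,0,0,0.65],
  [0.9,0,0,0,0,0,0.65],
])

```text
time_s: 9.73
tcp_pos: [0.5451, -0.0036, 0.1399]
tcp_rot: [0.293, -0.301, 0.651, -0.632]
contact_force: [1.4, 0.2, -1.0]
grip_width: 0.353
```

Call:
step_arm([
  [0.9,0,0,0,0,0,0.65],
  [0.9,0,0,0,0,0,0.65],
  [0.9,0,0,0,0,0,0.65],
  [0.9,0,0,0,0,0,0.65],
  [0,0,0,0,0,0,0.65],
])

```text
time_s: 10.15
tcp_pos: [0.5417, -0.1533, 0.1404]
tcp_rot: [0.292, -0.302, 0.654, -0.629]
contact_force: [0.7, -1.0, 0.2]
grip_width: 0.349
```

Run:
```python
from h import *
st(); Rg=Rt(YAW,40)
c=grab('wrist'); W=cloud(c); A=np.array([[np.cos(YAW),-np.sin(YAW)],[np.sin(YAW),np.cos(YAW)]]); S=W.copy(); S[...,:2]=(W[...,:2]-O)@A
for n,S_ in [('wrist',S)]:
  for y0 in (0,-.15):
    m=(S_[...,2]>.088)&(S_[...,2]<.106)&(abs(S_[...,1]-y0)<.06)&(abs(S_[...,0]+.028)<.03)
    if m.sum():
        q=S_[m]; print(m.sum(),np.round(np.median(q,0),4),np.round(np.percentile(q,[2,98],axis=0),3).tolist()); print('yaw slope',np.polyfit(q[:,1],q[:,0],1))
b=np.median(S[(S[...,2]>.088)&(S[...,2]<.106)&(abs(S[...,1]+.15)<.06)&(abs(S[...,0]+.028)<.03)],0)
print('bar stand x',b[0]+.0038)
plan(S2W(b[0]+.0038,-.15,.094),Rg)
for n in ['top','side']:
    c=grab(n); save(c,n+'1.png'); np.savez(n+'1.npz',W=cloud(c),p=c['pixels'])
```

```text
t 10.15 tcp [ 0.5417 -0.1533  0.1404] grasp [ 0.5294 -0.1528  0.1549] F [ 0.73 -1.05  0.2 ] w 0.349 q [-0.61  0.02 -0.78  0.15  0.36  1.11]
1576 [-0.034  -0.028   0.0978] [[-0.036, -0.048, 0.091], [-0.027, -0.009, 0.1]]
yaw slope [-0.0120237  -0.03356695]
2210 [-0.03   -0.1416  0.0975] [[-0.033, -0.196, 0.091], [-0.023, -0.101, 0.1]]
yaw slope [-0.00291202 -0.02970657]
bar stand x -0.026228039966374763
turn [-0.05 -0.03  0.04] shift after [0.18 2.08 0.14] world mm [ 58.  -9. -60.]
```

View pics/side1.png

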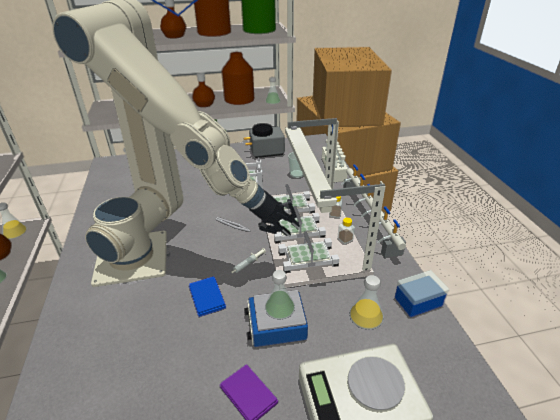

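The side view shows all three carriers upright on the shelf, with nothing disturbed. I'm re-grasping the right one. Its measured ratio was about 0.25, against about 0.6 for the other two, and I'll check it with a second slide.

Call:
step_arm([
  [0.14,0.3,0.13,0,0,0,0.65],
  [0,0.8,0,0,0,0,0.65],
  [0,0.8,0,0,0,0,0.65],
  [0,0.12,0,0,0,0,0.65],
  [0,0,0,0,0,0,0.75],
  [0,0,0,0,0,0,0.85],
  [0,0,0,0,0,0,1],
  [0,0,0,0,0,0,1],
  [0,0,0,0,0,0,1],
  [0,0,0,0,0,0,1],
])

```text
time_s: 11.13
tcp_pos: [0.5967, -0.1542, 0.0819]
tcp_rot: [0.293, -0.302, 0.652, -0.631]
contact_force: [-0.6, 0.7, -7.3]
grip_width: 0.116
```

Call:
step_arm([
  [0,-0.06,-0.08,0,0,0,1],
  [0,-0.06,-0.08,0,0,0,1],
  [0,-0.06,-0.08,0,0,0,1],
])

```text
time_s: 11.38
tcp_pos: [0.5856, -0.1543, 0.0818]
tcp_rot: [0.292, -0.301, 0.652, -0.631]
contact_force: [1.6, 0.2, -2.0]
grip_width: 0.116
```

Call:
step_arm([
  [0,-0.06,-0.08,0,0,0,1],
  [0,-0.06,-0.08,0,0,0,1],
])

```text
time_s: 11.55
tcp_pos: [0.578, -0.1543, 0.0818]
tcp_rot: [0.292, -0.3, 0.652, -0.632]
contact_force: [2.8, 0.3, 2.0]
grip_width: 0.117
```

Second slide of the right carrier: about 2.8 N at light load, where the middle one took about 6 N. So the right one is the slick one. Lifting it back along the tool axis.

Call:
step_arm([
  [0,-0.1,0.08,0,0,0,1],
  [0,-0.15,0.12,0,0,0,1],
  [0,-0.3,0.1,0,0,0,1],
  [0,-0.4,0,0,0,0,1],
  [0,-0.5,0,0,0,0,1],
  [0,-0.5,0,0,0,0,1],
  [0,-0.5,0,0,0,0,1],
  [0,-0.5,0,0,0,0,1],
  [0,-0.4,0,0,0,0,1],
  [0,-0.3,0,0,0,0,1],
])

```text
time_s: 12.38
tcp_pos: [0.4905, -0.1503, 0.1999]
tcp_rot: [0.293, -0.302, 0.652, -0.631]
contact_force: [0.8, 1.0, -7.5]
grip_width: 0.114
```

Call:
step_arm([
  [0,-0.15,0,0,0,0,1],
  [0,0,0,0,0,0,1],
])

```text
time_s: 12.55
tcp_pos: [0.4875, -0.1508, 0.2048]
tcp_rot: [0.293, -0.301, 0.652, -0.631]
contact_force: [0.1, 0.1, -8.2]
grip_width: 0.116
```

Run:
```python
from h import *
st()
# frame posts from the two still views: bright pixels at shoulder/pin height near the frame
for f in ['top0','side0','top1','side1']:
    d=np.load(f+'.npz');W=d['W']
    m=(W[...,2]>.09)&(W[...,2]<.13)&(abs(W[...,0]-.434)<.13)&(abs(W[...,1]-.367)<.1)
    q=W[m];r=cv2.minAreaRect(q[:,:2].astype(np.float32)); print(f,m.sum(),np.round(r[0],4),np.round(r[1],3),r[2])
    k,l,s,c=cv2.connectedComponentsWithStats(m.astype(np.uint8),connectivity=8)
    print([ (int(s[i,4]),np.round(np.median(W[l==i],0),3).tolist()) for i in range(1,k) if s[i,4]>4])
c=grab('wrist'); save(c,'w2.png')
c=grab('side'); save(c,'side2.png'); W=cloud(c)
s=manip.get_state(); g=s['tcp_pos']
m=(abs(W[...,0]-g[0])<.12)&(abs(W[...,1]-g[1])<.07)&(W[...,2]>g[2]-.075)&(W[...,2]<g[2]-.03); q=W[m]
print(m.sum());
```

```text
t 12.55 tcp [ 0.4875 -0.1508  0.2048] grasp [ 0.4753 -0.1503  0.2193] F [ 0.14  0.11 -8.17] w 0.116 q [-0.71 -0.15 -0.72  0.41  0.42  1.02]
top0 390 [0.4335 0.3675] [0.109 0.184] 81.6372299194336
[(61, [0.518, 0.395, 0.1]), (9, [0.513, 0.373, 0.094]), (9, [0.512, 0.351, 0.092]), (58, [0.506, 0.311, 0.1]), (10, [0.493, 0.402, 0.094]), (6, [0.488, 0.317, 0.09]), (5, [0.476, 0.318, 0.093]), (9, [0.466, 0.405, 0.093]), (28, [0.419, 0.325, 0.093]), (23, [0.42, 0.413, 0.093]), (8, [0.387, 0.33, 0.093]), (10, [0.387, 0.417, 0.093]), (49, [0.36, 0.42, 0.1]), (64, [0.348, 0.334, 0.099]), (6, [0.356, 0.394, 0.091]), (7, [0.352, 0.379, 0.092])]
side0 143 [0.4298 0.3654] [0.114 0.179] 81.76004028320312
[(57, [0.508, 0.375, 0.098]), (26, [0.356, 0.414, 0.1]), (5, [0.412, 0.407, 0.092]), (29, [0.345, 0.332, 0.099])]
top1 377 [0.4339 0.367 ] [0.109 0.184] 81.45691680908203
[(70, [0.517, 0.397, 0.099]), (8, [0.513, 0.358, 0.093]), (72, [0.506, 0.313, 0.098]), (13, [0.466, 0.405, 0.092]), (6, [0.474, 0.317, 0.093]), (8, [0.461, 0.319, 0.091]), (17, [0.429, 0.411, 0.092]), (15, [0.435, 0.323, 0.092]), (9, [0.41, 0.325, 0.093]), (64, [0.363, 0.418, 0.097]), (63, [0.348, 0.335, 0.099]), (10, [0.355, 0.388, 0.092])]
side1 64 [0.4847 0.3533] [0.114 0.065] 82.98397064208984
[(28, [0.514, 0.392, 0.099]), (29, [0.502, 0.308, 0.099])]
697
```

View pics/side2.png

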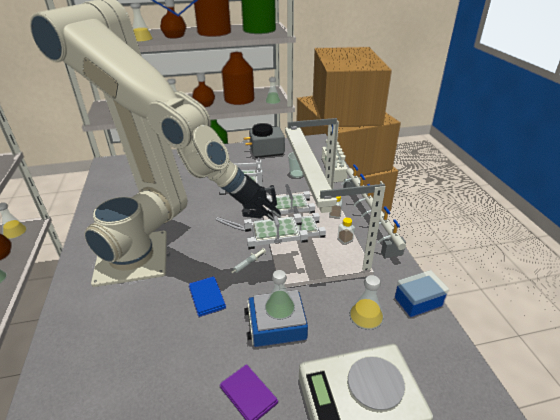

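The side view shows the right carrier hanging level from the gripper at (285,230), in front of the shelf; the middle and left ones are standing. Next, carry it over the frame.

Run:
```python
from h import *
plan([.434,.371,.222],Rt(np.deg2rad(-8.4),40))
```

```text
turn [-0.05  0.84 -0.7 ] shift after [-12.71  -1.96  -2.19] world mm [-42. 520.   4.]
```

Call:
step_arm([
  [0,0,0,-0.02,0.42,-0.35,1],
  [0,0,0,-0.03,0.42,-0.35,1],
  [-0.3,-0.11,-0.12,0,0,0,1],
  [-0.5,-0.11,-0.12,0,0,0,1],
  [-0.7,-0.11,-0.12,0,0,0,1],
  [-0.8,-0.11,-0.12,0,0,0,1],
  [-0.8,-0.11,-0.12,0,0,0,1],
  [-0.8,-0.11,-0.12,0,0,0,1],
  [-0.8,-0.11,-0.12,0,0,0,1],
  [-0.8,-0.11,-0.12,0,0,0,1],
])

```text
time_s: 13.48
tcp_pos: [0.4675, 0.0769, 0.2056]
tcp_rot: [0.277, -0.32, 0.685, -0.593]
contact_force: [1.1, -0.9, -8.4]
grip_width: 0.119
```

Call:
step_arm([
  [-0.8,-0.11,-0.12,0,0,0,1],
  [-0.8,-0.11,-0.12,0,0,0,1],
  [-0.8,-0.11,-0.12,0,0,0,1],
  [-0.8,-0.11,-0.12,0,0,0,1],
  [-0.8,-0.11,-0.12,0,0,0,1],
  [-0.8,-0.11,-0.12,0,0,0,1],
  [-0.8,-0.11,-0.12,0,0,0,1],
  [-0.8,-0.1,-0.12,0,0,0,1],
  [-0.5,-0.1,-0.12,0,0,0,1],
  [-0.3,-0.1,-0.12,0,0,0,1],
])

```text
time_s: 14.32
tcp_pos: [0.4459, 0.3725, 0.2065]
tcp_rot: [0.278, -0.32, 0.684, -0.594]
contact_force: [0.6, -1.2, -8.5]
grip_width: 0.117
```

Call:
step_arm([
  [0,0,0,0,0,0,1],
  [0,0,0,0,0,0,1],
  [0,0,0,0,0,0,1],
])

```text
time_s: 14.57
tcp_pos: [0.4464, 0.3688, 0.2072]
tcp_rot: [0.278, -0.32, 0.685, -0.593]
contact_force: [-0.0, -1.0, -7.8]
grip_width: 0.113
```

Run:
```python
from h import *
st(); plan([.434,.371,.222],Rt(np.deg2rad(-8.4),40))
for n in ['top','side']:
    c=grab(n); save(c,n+'3.png'); W=cloud(c); np.savez(n+'3.npz',W=W,p=c['pixels'])
a=cv2.imread('pics/top3.png')[185:285,70:190];b=cv2.imread('pics/side3.png')[110:210,190:310]
f=lambda i:cv2.resize(i,(400*12//10,400),interpolation=cv2.INTER_CUBIC)
cv2.imwrite('pics/crop3.png',cv2.resize(np.hstack([f(a),f(b)]),(800,333)))
```

```text
t 14.57 tcp [0.4464 0.3688 0.2072] grasp [0.4344 0.3706 0.2217] F [-0.02 -0.99 -7.84] w 0.113 q [ 0.81  0.11 -0.44  0.57 -0.55  2.4 ]
turn [ 0.02  0.03 -0.  ] shift after [-0.01 -0.01 -0.  ] world mm [-0.  0.  0.]
```

View pics/crop3.png

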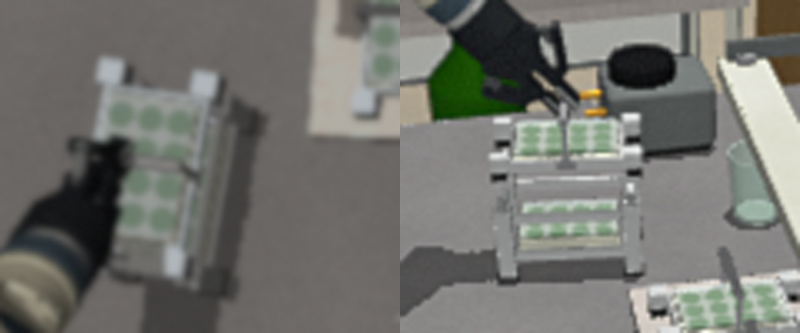

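The crop shows the carrier hanging roughly level over the frame: foot caps at (110,70), (205,82), (175,262) in the top half, and posts below it in the side half. Measuring its offset from the frame with the same cameras.

```bash
cat > m.py <<'E'
from h import *
F=np.array([.4335,.3665]); fy=np.deg2rad(-8.4)
def feet(W,p,zlo,zhi,minn=8):
    "foot/post-top clusters: connected patches of pixels within a height band"
    m=(W[...,2]>zlo)&(W[...,2]<zhi)&(abs(W[...,0]-.434)<.14)&(abs(W[...,1]-.367)<.1)&(p.min(-1)>105)
    k,l,s,c=cv2.connectedComponentsWithStats(m.astype(np.uint8),connectivity=8)
    A=np.array([[np.cos(fy),-np.sin(fy)],[np.sin(fy),np.cos(fy)]])
    for i in range(1,k):
        if s[i,4]>=minn:
            q=W[l==i].copy(); q[:,:2]=(q[:,:2]-F)@A
            print('  n',s[i,4],'med',np.round(np.median(q,0)*1e3,1),'x',np.round(np.percentile(q[:,0],[4,96])*1e3,1),'y',np.round(np.percentile(q[:,1],[4,96])*1e3,1))
E
python3 - <<'E'
from m import *
for n in ['top','side']:
    d=np.load(n+'3.npz');W=d['W'];p=d['p']
    print(n,'carrier'); 
    m=(W[...,2]>.12)&(W[...,2]<.20)&(abs(W[...,0]-.434)<.12)&(abs(W[...,1]-.367)<.08)&(p.min(-1)>105)
    print(' z pct',np.round(np.percentile(W[m][:,2],[5,25,50,75,95]),4))
    feet(W,p,.163,.185)
    d=np.load(n+'0.npz');print(n,'frame');feet(d['W'],d['p'],.095,.106)
E
```

```text
top carrier
 z pct [0.164  0.1728 0.1771 0.1801 0.1838]
  n 681 med [ 51.8 -10.5 177. ] x [19.3 90.7] y [-51.   44.8]
  n 459 med [-33.7 -29.1 177.8] x [-80.1  -1.4] y [-51.4   1.6]
top frame
  n 44 med [77.9 41.6 99.7] x [69.8 91. ] y [32.3 54.4]
  n 38 med [ 80.2 -44.7  99.8] x [70.6 90.9] y [-52.4 -31.6]
  n 25 med [-81.8  39.5  99.5] x [-88.5 -71.4] y [33.8 50.5]
  n 37 med [-79.9 -45.9 100.3] x [-90.8 -70.2] y [-53.  -33.9]
side carrier
 z pct [0.157  0.1674 0.1757 0.1791 0.1813]
  n 546 med [  3.7 -24.  177.4] x [-83.   83.9] y [-58.  38.]
side frame
  n 17 med [-82.6  35.7  99.5] x [-92.6 -74.9] y [28.4 52.7]
  n 14 med [75.  37.1 99.1] x [66.4 83.8] y [29.3 49.3]
  n 19 med [-82.7 -46.5 100.1] x [-91.5 -74.3] y [-58.2 -31.8]
  n 15 med [ 77.6 -48.4  97.9] x [69.3 85.9] y [-57.9 -34.3]
```

```bash
cat >> m.py <<'E'
A=np.array([[np.cos(fy),-np.sin(fy)],[np.sin(fy),np.cos(fy)]])
def corners(n,W,zt,top):
    W=W.copy(); W[...,:2]=(W[...,:2]-F)@A; W=W.reshape(-1,3)
    for sx in (1,-1):
        for sy in (1,-1):
            m=(sx*W[:,0]>.0705)&(sx*W[:,0]<.1)&(sy*W[:,1]>.025)&(sy*W[:,1]<.065)&(abs(W[:,2]-zt)<.005); q=W[m]
            if len(q)>5: print(n,sx,sy,len(q),'z',np.round(np.median(q[:,2])*1e3,1),'x',np.round(np.percentile(q[:,0],[3,97])*1e3,1),'y',np.round(np.percentile(q[:,1],[3,97])*1e3,1))
    m=(abs(W[:,0])<.055)&(abs(W[:,1])<.035)&(abs(W[:,2]-top)<.007); q=W[m]
    if len(q)>50:
        for _ in range(3):
            c=np.linalg.lstsq(np.c_[q[:,:2],np.ones(len(q))],q[:,2],rcond=None)[0]; r=q[:,2]-np.c_[q[:,:2],np.ones(len(q))]@c; q=q[abs(r)<.002]
        print(n,'lid plane deg about y,x',np.round(np.rad2deg(c[:2]),2),'z0',round(c[2],4),len(q))
E
python3 - <<'E'
from m import *
for n in ['top','side']:
    W=np.load(n+'3.npz')['W']; corners(n,W,.173,.178)
E
```

```text
top 1 1 41 z 174.6 x [71.9 94.4] y [28.3 51.7]
top 1 -1 43 z 174.6 x [72.8 95.2] y [-56.9 -33.9]
top -1 -1 26 z 174.5 x [-87.4 -70.8] y [-56.9 -37.4]
top lid plane deg about y,x [ 0.03 -0.81] z0 0.1785 227
side 1 1 14 z 175.8 x [73.9 91. ] y [26.2 50.4]
side 1 -1 18 z 174.8 x [72.1 88.7] y [-62.6 -39.7]
side -1 1 14 z 173.9 x [-89.2 -72.2] y [28. 50.]
side -1 -1 21 z 175.7 x [-87.6 -71. ] y [-61.7 -36. ]
side lid plane deg about y,x [-0.01  0.04] z0 0.1794 149
```

Call:
step_arm([
  [-0.08,-0.06,-0.08,0,0,0,1],
  [0,0.1,-0.08,0,0,0,1],
  [0,0.15,-0.13,0,0,0,1],
  [0,0.13,-0.11,0,0,0,1],
  [0,0,0,0,0,0,1],
  [0,0,0,0,0,0,1],
  [0,0,0,0,0,0,1],
])

```text
time_s: 15.25
tcp_pos: [0.4438, 0.3724, 0.1881]
tcp_rot: [0.276, -0.32, 0.686, -0.592]
contact_force: [0.5, -0.4, -6.5]
grip_width: 0.112
```

Run:
```python
from m import *
st()
for n in ['top','side']:
    W=cloud(grab(n)); corners(n,W,.155,.158)
for n in ['top','side']:
    print('frame');W=np.load(n+'0.npz')['W']; corners(n,W,.100,.4)
```

```text
t 15.25 tcp [0.4438 0.3724 0.1881] grasp [0.4317 0.3742 0.2027] F [ 0.45 -0.42 -6.47] w 0.112 q [ 0.82  0.13 -0.47  0.53 -0.56  2.41]
top 1 1 50 z 156.6 x [71.1 92.5] y [32.2 55.7]
top 1 -1 52 z 157.0 x [71.5 92.2] y [-54.  -31.2]
top -1 -1 38 z 156.1 x [-89.9 -71. ] y [-52.5 -33.6]
top lid plane deg about y,x [-0.11  0.45] z0 0.1599 228
side 1 1 14 z 156.4 x [73. 86.] y [29.1 50.5]
side 1 -1 21 z 156.8 x [71.5 88.2] y [-59.1 -31.1]
side -1 1 17 z 157.5 x [-90.9 -73.7] y [28.8 48.3]
side -1 -1 22 z 156.9 x [-93.1 -72.8] y [-57.2 -32.4]
side lid plane deg about y,x [-0.17  0.39] z0 0.16 138
frame
top 1 1 39 z 99.7 x [71.4 91.2] y [32.  54.8]
top 1 -1 38 z 99.8 x [70.6 91.3] y [-53.1 -31.4]
top -1 1 28 z 99.8 x [-88.6 -71.3] y [33.7 53.3]
top -1 -1 31 z 99.6 x [-91.3 -71. ] y [-53.3 -33.4]
frame
side 1 1 10 z 98.9 x [70.7 83.8] y [27.6 46.9]
side 1 -1 12 z 97.6 x [73.2 86. ] y [-58.1 -34.8]
side -1 1 15 z 99.2 x [-92.8 -74.8] y [28.3 53.5]
side -1 -1 18 z 99.7 x [-91.6 -74.3] y [-58.4 -30.4]
```

Call:
step_arm([
  [0,-0.02,-0.02,0,0,0,1],
  [0,0.08,-0.06,0,0,0,1],
  [0,0.08,-0.06,0,0,0,1],
  [0,0.08,-0.07,0,0,0,1],
  [0,0.06,-0.05,0,0,0,1],
  [0,0,0,0,0,0,1],
  [0,0,0,0,0,0,1],
])

```text
time_s: 15.93
tcp_pos: [0.4428, 0.3724, 0.1726]
tcp_rot: [0.277, -0.32, 0.686, -0.592]
contact_force: [0.4, -0.4, -7.5]
grip_width: 0.115
```

Run:
```python
from m import *
st()
for n in ['top','side']:
    W=cloud(grab(n)); corners(n,W,.141,.145)
```

```text
t 15.93 tcp [0.4428 0.3724 0.1726] grasp [0.4308 0.3742 0.1871] F [ 0.43 -0.44 -7.54] w 0.115 q [ 0.83  0.15 -0.49  0.49 -0.56  2.41]
top 1 1 44 z 141.7 x [72.2 91.4] y [30.1 54.8]
top 1 -1 42 z 141.3 x [72.3 90.9] y [-54.4 -32.7]
top -1 -1 40 z 141.4 x [-89.8 -71. ] y [-52.7 -33.3]
top lid plane deg about y,x [-0.06  0.51] z0 0.1448 237
side 1 1 13 z 143.6 x [72.6 85.3] y [29.6 46.9]
side 1 -1 18 z 141.8 x [70.8 87.5] y [-58.6 -38.3]
side -1 1 22 z 141.2 x [-92.6 -73.4] y [26.6 54.8]
side -1 -1 22 z 142.4 x [-91.  -73.5] y [-60.2 -35.1]
side lid plane deg about y,x [-0.31  0.3 ] z0 0.1451 138
```

Call:
step_arm([
  [0,0.04,-0.03,0,0,0,1],
  [0,0.04,-0.03,0,0,0,1],
  [0,0.04,-0.03,0,0,0,1],
  [0,0.04,-0.03,0,0,0,1],
  [0,0,0,0,0,0,1],
])

```text
time_s: 16.45
tcp_pos: [0.4432, 0.3723, 0.1643]
tcp_rot: [0.277, -0.32, 0.686, -0.592]
contact_force: [0.3, -0.2, -8.3]
grip_width: 0.115
```

Call:
step_arm([
  [0,0.02,-0.02,0,0,0,1],
  [0,0.02,-0.02,0,0,0,1],
  [0,0,0,0,0,0,1],
])

```text
time_s: 16.7
tcp_pos: [0.4431, 0.3725, 0.1625]
tcp_rot: [0.276, -0.32, 0.686, -0.592]
contact_force: [0.6, 0.2, -7.5]
grip_width: 0.114
```

Run:
```python
from m import *
st()
for n in ['top','side']:
    W=cloud(grab(n)); corners(n,W,.132,.135)
```

```text
t 16.70 tcp [0.4431 0.3725 0.1625] grasp [0.431  0.3742 0.177 ] F [ 0.57  0.23 -7.48] w 0.114 q [ 0.83  0.16 -0.51  0.46 -0.56  2.41]
top 1 1 49 z 132.2 x [71.8 91.3] y [31.5 53.8]
top 1 -1 49 z 131.9 x [71.4 91. ] y [-53.  -30.9]
top -1 -1 38 z 131.1 x [-91.1 -71.3] y [-53.9 -33. ]
top lid plane deg about y,x [0.19 0.81] z0 0.1343 213
side 1 1 14 z 132.0 x [72.  85.1] y [26.3 54.5]
side 1 -1 19 z 132.5 x [70.7 87.2] y [-59.5 -32.9]
side -1 1 24 z 132.7 x [-92.9 -72.2] y [27.8 54.4]
side -1 -1 22 z 132.4 x [-92.  -71.6] y [-57.8 -31.4]
side lid plane deg about y,x [-0.16 -0.35] z0 0.1345 143
```

About 1–1.5 mm remains to the shoulders. Setting it down slowly.

Call:
step_arm([
  [0,0.02,-0.01,0,0,0,1],
  [0,0,0,0,0,0,1],
  [0,0,0,0,0,0,1],
])

```text
time_s: 17.05
tcp_pos: [0.4434, 0.3725, 0.162]
tcp_rot: [0.276, -0.32, 0.686, -0.592]
contact_force: [-0.4, 0.1, -6.6]
grip_width: 0.116
```

Call:
step_arm([
  [0,0.02,-0.02,0,0,0,1],
  [0,0,0,0,0,0,1],
  [0,0,0,0,0,0,1],
])

```text
time_s: 17.3
tcp_pos: [0.4439, 0.3728, 0.1618]
tcp_rot: [0.275, -0.319, 0.686, -0.593]
contact_force: [-1.1, -0.6, 0.2]
grip_width: 0.111
```

Weight is now off the wrist. Opening and backing out.

Call:
step_arm([
  [0,0,0,0,0,0,0.85],
  [0,0,0,0,0,0,0.65],
  [0,0,0,0,0,0,0.65],
  [0,-0.3,0,0,0,0,0.65],
  [0,-0.6,0,0,0,0,0.65],
  [0,-0.8,0,0,0,0,0.65],
  [0,-0.8,0,0,0,0,0.65],
  [0,-0.5,0,0,0,0,0.65],
  [0,0,0,0,0,0,0.65],
  [0,0,0,0,0,0,0.65],
])

```text
time_s: 18.13
tcp_pos: [0.3668, 0.3845, 0.2535]
tcp_rot: [0.275, -0.32, 0.685, -0.593]
contact_force: [0.7, -0.2, -0.3]
grip_width: 0.351
```

Run:
```python
from m import *
st()
for n in ['top','side']:
    c=grab(n); save(c,n+'5.png'); W=cloud(c); corners(n,W,.130,.134)
    # other carriers: lid planes in stand frame
    c_,s_=np.cos(YAW),np.sin(YAW); S=W.copy(); S[...,:2]=(W[...,:2]-O)@np.array([[c_,-s_],[s_,c_]])
    for y0 in (.15,0):
        m=(abs(S[...,0]+.055)<.03)&(abs(S[...,1]-y0)<.035)&(abs(S[...,2]-.054)<.01); q=S[m]
        if m.sum()>20: print(n,y0,m.sum(),np.round(np.rad2deg(np.linalg.lstsq(np.c_[q[:,:2],np.ones(len(q))],q[:,2],rcond=None)[0][:2]),1),np.round(np.median(q[:,2]),4))
a=cv2.imread('pics/side5.png')[100:360,180:440]; b=cv2.imread('pics/top5.png')[90:290,80:380]
cv2.imwrite('pics/fin.png',np.hstack([cv2.resize(a,(320,320)),cv2.resize(b,(480,320))]))
```

```text
t 18.13 tcp [0.3668 0.3845 0.2535] grasp [0.3547 0.3862 0.2681] F [ 0.67 -0.18 -0.28] w 0.351 q [ 0.97  0.05 -0.37  0.79 -0.62  2.58]
top 1 1 49 z 130.7 x [71.2 91.8] y [31.9 54.1]
top 1 -1 45 z 131.0 x [71.8 91.7] y [-53.9 -31.2]
top -1 1 13 z 130.6 x [-88.4 -70.9] y [32.3 45.8]
top -1 -1 42 z 130.7 x [-89.8 -71.2] y [-52.8 -33.2]
top lid plane deg about y,x [ 0.17 -0.42] z0 0.1334 283
top 0.15 397 [-0.1  0.4] 0.054
top 0 402 [0.3 0.4] 0.0539
side 1 1 15 z 130.5 x [71.8 85. ] y [28.  50.5]
side 1 -1 19 z 129.8 x [70.7 87.2] y [-59.4 -30. ]
side -1 1 21 z 131.1 x [-93.6 -71.6] y [26.8 47.3]
side -1 -1 24 z 131.0 x [-92.  -71.5] y [-59.4 -34.1]
side lid plane deg about y,x [-0.07  0.07] z0 0.1337 147
side 0.15 155 [0.9 0.5] 0.0538
side 0 195 [-0.4 -0.1] 0.0539
```

View pics/fin.png

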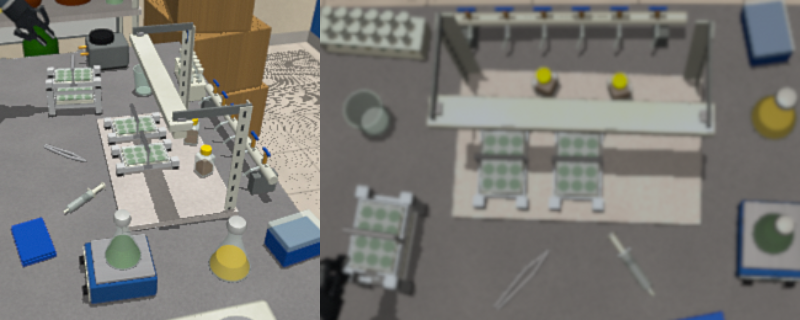

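The carrier sits squarely on the frame: side crop (74,85), top crop (382,235). The other two stand on the shelf, and the bottles, flask, forceps and syringe are where they were. Handing in.

```bash
python3 -c "
from h import *
print(job.hand_in()); st()"
```

```text
the job is handed in; nothing more can be done
None
the job is handed in; nothing more can be done
```

The right-hand carrier was the slick one. It now sits on the stacking frame with its plate in it, and the job was handed in after about 18 s of the 72 s allowed.

**Finding the slick carrier:** I gripped each handle bar with the tool leaning 40° back and pulled the carrier about 26–30 mm toward the robot. The right one's drag was about 0.25 of its load, against roughly 0.6 for the middle and left ones. A second slide of the right one at lighter load gave about 0.2–0.25. These differ from the stated 0.14 and 0.8, probably because of force-sensor bias and uneven pressing, but the right one was clearly the odd one out each time.

**Placing it:** I corrected about 4 mm of offset over the frame and lowered in small steps. The wrist felt only the carrier's weight until touchdown.

**Last checks:**
- **Seated carrier:** its feet measured about 1 mm above the post shoulders, centred within about 1 mm and level within 0.5°.
- **Other two carriers:** their plate lids were at the right height and level within 1°, with plates in.
- **Bystanders:** the last picture showed the bottles, flask, forceps and syringe in place.
- **Gripper:** it was open and clear of everything, with wrist force near zero.

The side camera reads about 3 mm off from the top camera in absolute position. I therefore relied on carrier-to-frame differences, which agreed between the two within about 1 mm. No check failed, and handing in gave no verdict.

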